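Park the model racing car in the corner of the display fence

ROBOT

A 6-joint arm with a two-finger parallel gripper is mounted at the origin on the work surface. World frame = base frame: x ahead of the robot, y to its left, z up, the work surface at z = 0. Lengths are in m, angles in rad, forces in N, time in s.
With the tool pointing down it reaches from about 0.375 to 0.925 m from the base axis. Payload 5.7 kg.
Tool frame: the origin (TCP) lies midway between the tips of the shut fingers; the grasp point (between the pads) lies manip.pinch_z behind it (manip.pinch_z is the distance from the TCP to the grasp point, in m); z points along the fingers, x is the direction in which the jaws open and shut, and the axes are right-handed (so a half turn about z gives the same grasp; the last joint's range is limited). The gripper opens to 88 mm and grips with 3 to 60 N. Pads are 20 mm wide; open, the fingers measure 115 mm over their backs; the gripper's body (75 mm by 178 mm) begins 61 mm behind the grasp point.
Start: joints at [1.205, 0.359, 1.51, -0, 1.272, -0.115], TCP at [0.149, 0.581, 0.223] pointing down, gripper open.
Joint ranges: [-2.97, 2.97], [-1.01, 2.36], [0.21, 2.38], [-0.96, 4.11], [0.2, 2.71], [-2.98, 2.98]. Speed limits (rad/s): [2.39, 2.39, 3.14, 3.14, 3.14, 3.14].

INTERFACE

Orientations are given as a 3x3 rotation matrix whose columns are the frame's x, y, z axes.
In Python, from station import manip, viewer, job_done, nets gives the robot as it stands. The module is installed in compiled form; this text tells all that it offers.
- The arm moves only by the tool jog_arm, never from a script. Its arguments are lists of equal length, an entry for each row: "jaw": the closure, from 0 (fully open) to 1 (shut); "linear": the shift along the tool's x, y, z in m, a list of three; "yaw": the turn about the tool's z in rad. In form: {"jaw": [jaw, ...], "linear": [[x, y, z], ...], "yaw": [yaw, ...]}. A call has 1 to 5 rows; each row shifts and turns the commanded pose from where the row before left it, along the tool's axes as they then stand; what a row does not reach is not made up. A row lasts 1/10 s, in which the tool goes at most 50 mm and 8.59 degrees, less where a joint would pass 70% of its speed; a pose out of reach is approached as far as the arm can. A call is refused whole if a number of a shift passes 0.05 or a number of a turn 0.15, either way. A call with a gripper value outside its range is refused whole. The fingers move at their own pace and stop on an object; the grip force is fixed at half the most. Time passes only in rows, so rows that do not move let the fingers close. It gives the time, the measured TCP pose, the force and the opening at its end, in the units of the state.
- manip.get_state(): the state, without advancing time (a new reading comes with each control period).
- viewer.snapshot(name): name is "scene" or "side" or "wrist"; returns the picture (384x512x3 uint8, red, green, blue); there is no depth.
- viewer.camera_model(name): a dict with "fov_y" (degrees; the focal length in pixels is half the picture's height over the tangent of half this angle, whatever the lens; pixels are square), "cx", "cy" (the principal point, pixels), "dist" ([k1, k2, p1, p2, k3] as OpenCV has them; the pictures are not rectified), "eye" and "attitude" of the camera in the world. Camera axes: x right, y up, looking along -z (the intrinsics and any distortion apply to the point x, -y, -z); pixel columns grow to the right and rows downward; lengths in m; the calibration is good to about 2 mm. A picture is of the moment at which its call begins: read the wrist's pose just before it. camera_model takes no time and is no camera call; for the wrist camera it gives the pose at the moment of the call.
- job_done(): hands the job in, once; it reports no verdict.
Trained networks look in the newest picture that a camera, given by its name, has taken for a name from the list of things; names that differ only in an ending like _2 or _b are one class to them, and where a whole thing is asked for, a point or a joint stands for the part that bears it (a point fixed in the world has none). Each returns a list of dicts, best first, with "p" (0 to 1); they miss things now and then, are a little off and sometimes report something else, mostly with a low value. They report only what shows in the picture. A call takes as long as a camera call. They do not tell look-alikes from the thing itself.
- nets.cut_out(camera, name): "pixels" (384x512 bool, what is visible of it) and "uv" ([column, row] in pixels, amid what is visible of it).
The state is a dict: "clock": time; "qpos": joint angles; "joint_velocities": joint speeds; "effort": joint torques, N m; "tcp_pos": TCP position; "eef_rot": TCP orientation; "contact_force": force on the tool from outside, world axes, zero at the start; "moment": the same for the moment, N m; "gripper_width": opening from 0.0 (shut) to 1.0 (fully open).
Only numpy, scipy, OpenCV 4.12 (cv2) and the standard library are available. Lean on these libraries where they do the work, as an engineer would, in place of code of your own. Each camera call takes 0.05 s, during which the arm holds its last target. There are 200 camera calls.

TASK

On the toy shop counter, push the wooden model racing car, standing on its wooden base, along the counter into the corner of the low L-shaped display fence: the long side of its base flush against the long rail along its whole length, and the nose end of its base up against the short end stop. Only push it with the fingers, never pick it up or tip it, and leave all the other toys and books standing where they are.

Things in the scene. Friction and masses are not known exactly. Their poses are not given: they have to be found in the camera images.
- fence: Fixed low wooden L-shaped fence, 30 mm high. Origin: inner corner at counter level; x points away from the robot (turned at most 0.12 rad from world x), y left, z up. Long rail on the far side: inner face x = 0, from y = -400 mm to 0, 20 mm thick. Short end stop at the left end: inner face y = 0, from x = -100 mm to 0, 20 mm thick.
- car: Loose wooden racing car with driver, fixed on a wooden base 150 x 80 x 24 mm high (upright sides); slides as one piece, 0.25 to 0.5 kg, 68 mm high in all, car 11 mm or more inside the base's edges. Origin: centre of the underside; x to the nose, z up. Starts between robot and rail, right of the stop, nose to the left within 20 degrees of the rail's line; its left long side faces the robot.
- car_nose (a point): Middle of the nose-end face of the car's base, 75 mm along the car's x axis from its centre, 12 mm above the counter.
- car_tail (a point): Middle of the tail-end face of the car's base, 75 mm behind its centre, 12 mm above the counter.
- van: Bystander: wooden delivery van model on a dark wooden base 110 x 80 mm, 69 mm high in all; shorter and boxier than the racing car, near the right end of the rail. Origin: centre of its underside.
- doll: Bystander: plain turned wooden peg doll, 38 mm in diameter, 71 mm high. Origin: centre of its underside.
- stacker: Bystander: toy of stacked rings on a wooden foot, 56 mm in diameter, 78 mm high. Origin: centre of its underside.
- mug: Bystander beyond the rail: white mug of crayons, 76 mm in diameter, 99 mm high with the crayons. Origin: centre of its underside.
- books: Bystander: stack of four thin picture books, about 150 x 120 mm, 36 mm high, at the right. Origin: centre of its underside.
- puzzle_box: Bystander beyond the rail: upright cardboard puzzle box, 45 x 110 mm, 95 mm high. Origin: centre of its underside.
- tin: Bystander beyond the rail: green tin box 70 x 100 mm, 65 mm high. Origin: centre of its underside.
Not all that is in view belongs to the job. Leave any purple look-alike of the car alone.

How it is judged:
At the end, for the whole second after the job is handed in: The car's base lies flat and at rest on the counter, its long side within 5 mm of the long rail at both nose and tail, and its nose end within 5 mm of the end stop (x of car_nose in the frame of fence between -0.045 and -0.036 m and x of car_tail in the frame of fence between -0.045 and -0.036 m and y of car_nose in the frame of fence between -0.005 and 0.003 m and height (world z) of car between -0.003 and 0.004 m and angle between car's own z axis and vertical below 0.05 rad and linear speed of car below 0.01 m/s); the robot touches nothing.
It fails at once if the racing car is lifted more than 10 mm off the counter (height (world z) of car above 0.01 m).
It fails at once if the racing car is tipped by more than 9 degrees (angle between car's own z axis and vertical above 0.16 rad).
It fails at once if another toy, mug, box or book stack is shifted by more than 15 mm or tipped over (distance of any of van, doll, stacker, mug, books, puzzle_box, tin from where it was at the start of the episode above 0.015 m or angle between any of van, doll, stacker, mug, books, puzzle_box, tin's own z axis and vertical above 0.3 rad).
It also fails if it takes over 45 s, if anything falls off the work surface, if the arm or the gripper's body presses on something with over 40 N, if the wrist force passes 120 N, or if a joint passes its speed limit or range.

## Working session

There is one attempt and no reset: what is moved stays moved. The work goes in short steps, Python scripts to look and compute and a tool call to move; the robot and the scene stay as the last step left them, time stands still between calls to the robot, and variables do not carry over. Pictures are saved under pics/ and viewed, about 8 in all and at most 12, crops included, and the job is handed in when it is done.

Besides the shell and the picture viewer there is one more tool, called after "Emit:" as name(argument=value, ...), one argument or row to a line, values as JSON. jog_arm: Moves the arm, as the interface text tells. Its arguments: {"type":"object","properties":{"jaw":{"type":"array","items":{"type":"number"}},"linear":{"type":"array","items":{"type":"array","items":{"type":"number"}}},"yaw":{"type":"array","items":{"type":"number"}}},"required":["jaw","linear","yaw"]}

```bash
mkdir -p pics; cat > h.py <<'E'
import numpy as np, cv2
from station import manip, viewer, job_done, nets
def K(m):
    f=192/np.tan(np.radians(m["fov_y"])/2)
    return np.array([[f,0,m["cx"]],[0,f,m["cy"]],[0,0,1]]),np.array(m["dist"],float)
def ray(m,uv):
    k,d=K(m)
    p=cv2.undistortPoints(np.array(uv,float).reshape(-1,1,2),k,d).reshape(-1,2)
    return np.c_[p[:,0],-p[:,1],-np.ones(len(p))]@np.array(m["attitude"]).T
def at_z(m,uv,z):
    r=ray(m,uv);e=np.array(m["eye"]);return e+r*((z-e[2])/r[:,2])[:,None]
def proj(m,P):
    k,d=K(m)
    c=(np.atleast_2d(P)-np.array(m["eye"]))@np.array(m["attitude"])
    c=c*[1,-1,-1]
    return cv2.projectPoints(c,np.zeros(3),np.zeros(3),k,d)[0].reshape(-1,2)
def save(n,img,s=1.5): cv2.imwrite(f"pics/{n}.png",cv2.cvtColor(cv2.resize(img,None,fx=s,fy=s,interpolation=cv2.INTER_CUBIC),cv2.COLOR_RGB2BGR))
E
python3 - <<'E'
from h import *
s=manip.get_state();print(s["clock"],s["tcp_pos"],s["eef_rot"],s["gripper_width"],manip.pinch_z)
for c in("scene","side"):
    im=viewer.snapshot(c);save(c+"0",im);m=viewer.camera_model(c);print(c,m)
    for n in("car","van","doll","stacker","books","fence"):
        for d in nets.cut_out(c,n)[:3]:
            print(n,round(d["p"],2),np.round(d["uv"]),d["pixels"].sum(),np.round(at_z(m,d["uv"],.02),3))
E
```

```text
0.0 [0.14868878 0.58057783 0.22181171] [[ 2.48169517e-01  9.68716413e-01 -6.33753100e-04]
 [ 9.68714926e-01 -2.48170253e-01 -1.70823980e-03]
 [-1.81207860e-03 -1.89993041e-04 -9.99998340e-01]] 0.9959450704910622 0.0187
scene {'fov_y': 53.42135166008211, 'cx': 254.44983445182822, 'cy': 194.56525296063745, 'dist': array([-0.10665441,  0.        ,  0.        ,  0.        ,  0.        ]), 'eye': array([ 0.83290714, -0.40212645,  0.79919543]), 'attitude': array([[ 0.74167974, -0.57743112,  0.3412982 ],
       [ 0.67071761,  0.64376658, -0.36837817],
       [-0.00700336,  0.50213334,  0.86476185]])}
car 0.97 [245. 192.] 2096 [[ 0.505 -0.081  0.02 ]]
car 0.96 [167. 177.] 2013 [[ 0.333 -0.176  0.02 ]]
car 0.86 [301.  88.] 1390 [[0.388 0.278 0.02 ]]
van 0.82 [161. 328.] 2374 [[ 0.594 -0.424  0.02 ]]
doll 0.79 [329. 138.] 242 [[0.555 0.185 0.02 ]]
stacker 0.62 [272. 121.] 426 [[0.408 0.128 0.02 ]]
books 0.78 [115. 272.] 4247 [[ 0.431 -0.413  0.02 ]]
books 0.54 [329. 137.] 267 [[0.553 0.188 0.02 ]]
fence 0.9 [298. 225.] 2549 [[ 0.651 -0.063  0.02 ]]
side {'fov_y': 57.02506623816274, 'cx': 255.92227336536956, 'cy': 196.43764034905578, 'dist': array([-0.10179681,  0.        ,  0.        ,  0.        ,  0.        ]), 'eye': array([ 0.08512598, -0.50994361,  0.64621126]), 'attitude': array([[ 0.68132826,  0.52333891, -0.51176966],
       [-0.7317641 ,  0.47008241, -0.4935016 ],
       [-0.01769467,  0.71073125,  0.70324106]])}
car 0.97 [223. 278.] 2452 [[ 0.321 -0.183  0.02 ]]
car 0.86 [244. 211.] 1894 [[ 0.487 -0.083  0.02 ]]
car 0.84 [132. 168.] 1272 [[0.391 0.263 0.02 ]]
van 0.94 [388. 260.] 2156 [[ 0.588 -0.415  0.02 ]]
doll 0.65 [194. 151.] 268 [[0.558 0.195 0.02 ]]
stacker 0.56 [170. 187.] 465 [[0.416 0.122 0.02 ]]
books 0.59 [344. 312.] 5450 [[ 0.424 -0.409  0.02 ]]
fence 0.65 [286. 180.] 2056 [[ 0.638 -0.088  0.02 ]]
```

View pics/scene0.png

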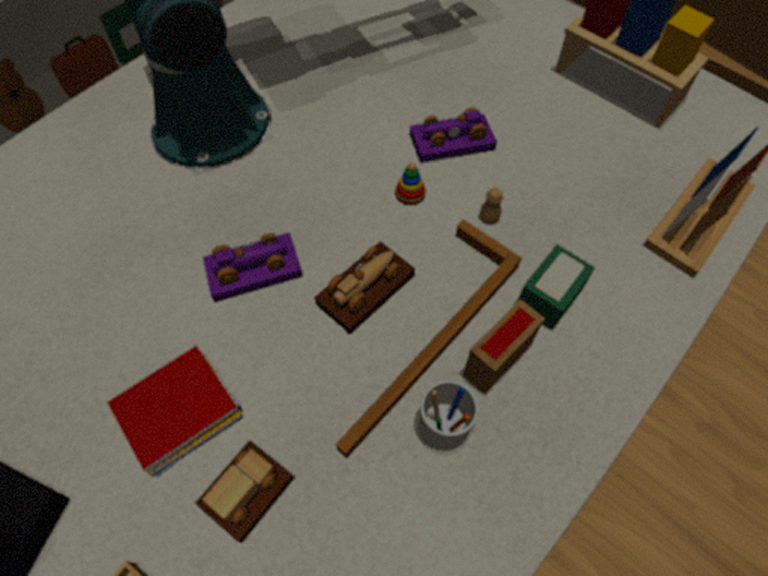

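View pics/side0.png

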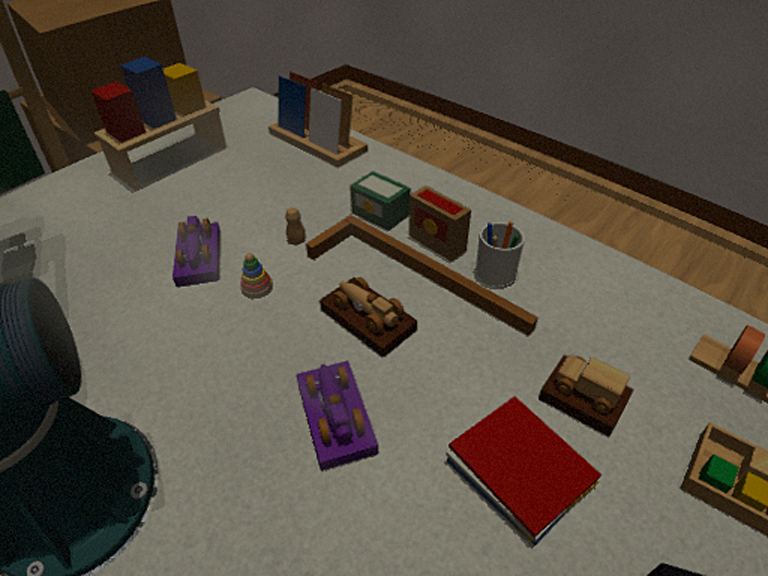

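The racing car is the natural wood one at scene pixel (245,192), which is (368,288) in the enlarged view. It could be confused with the purple look-alikes at (167,177) and (301,88), or with the boxy van at (161,328). I choose (245,192): natural wood, long, with a driver and a dark base. Next I take a close crop and fit the fence outline.

```bash
cat > fit.py <<'E'
from h import *
from scipy.optimize import minimize
def box(x0,x1,y0,y1,z1): return np.array([[x,y,z] for x in(x0,x1) for y in(y0,y1) for z in(0,z1)])
def T(P,q):
    c,s=np.cos(q[2]),np.sin(q[2]);return np.c_[P[:,0]*c-P[:,1]*s+q[0],P[:,0]*s+P[:,1]*c+q[1],P[:,2]]
FENCE=[box(0,.02,-.4,.02,.03),box(-.1,0,0,.02,.03)]
CAR=[box(-.075,.075,-.04,.04,.024)]
def render(m,parts,q,S=4):
    im=np.zeros((384*S,512*S),np.uint8)
    for P in parts:
        uv=np.round((proj(m,T(P,q))+.5)*S).astype(np.int32)
        cv2.fillConvexPoly(im,cv2.convexHull(uv),255)
    return cv2.resize(im,(512,384),interpolation=cv2.INTER_AREA)/255.
def fit(ms,masks,parts,q0,ignore=None):
    def cost(q):
        t=0
        for i,(m,M) in enumerate(zip(ms,masks)):
            d=np.abs(render(m,parts,q)-M)
            if ignore: d=d*~ignore[i]
            t+=d.sum()
        return t
    q=np.array(q0,float)
    for st in(.015,.004,.002):
        sim=np.vstack([q]+[q+np.eye(3)[i]*st*(1,1,4)[i] for i in range(3)])
        r=minimize(cost,q,method="Nelder-Mead",options=dict(initial_simplex=sim,maxiter=90));q=r.x
    return q,r.fun
E
python3 - <<'E'
from fit import *
ims={};ms={};fm={};cm={}
for c in("scene","side"):
    ims[c]=viewer.snapshot(c);ms[c]=viewer.camera_model(c)
    fm[c]=nets.cut_out(c,"fence")[0]["pixels"]
    cs=nets.cut_out(c,"car");cs=[d for d in cs if np.linalg.norm(at_z(ms[c],d["uv"],.02)[0,:2]-[.5,-.08])<.05]
    cm[c]=cs[0]["pixels"]
q,r=fit(list(ms.values()),list(fm.values()),FENCE,[.67,.1,0]);print("fence",q,r,[v.sum() for v in fm.values()])
for c in ms:print(c,fit([ms[c]],[fm[c]],FENCE,q))
k=fit(list(ms.values()),list(cm.values()),CAR,[.5,-.08,1.5]);print("car",k,[v.sum() for v in cm.values()])
out=[]
for c in ms:
    im=ims[c].copy();ctr=proj(ms[c],[[.5,-.08,.02]])[0].astype(int)
    S=4;x0,y0=ctr[0]-48,ctr[1]-60
    im=cv2.resize(im[y0:y0+130,x0:x0+96],None,fx=S,fy=S,interpolation=cv2.INTER_CUBIC)
    im=cv2.convertScaleAbs(im,alpha=1.7)
    for P,qq in[(p,q) for p in FENCE]+[(CAR[0],k[0])]:
        uv=np.round((proj(ms[c],T(P,qq))-[x0,y0]+.5)*S).astype(int)
        for i in range(8):
            for b in(1,2,4):
                if not i&b: cv2.line(im,tuple(map(int,uv[i])),tuple(map(int,uv[i|b])),(0,255,255) ,1)
    out.append(im)
save("crop1",np.hstack(out),1)
E
```

```text
fence [0.63550411 0.10567796 0.01345825] 346.2313725490196 [np.int64(2492), np.int64(2217)]
scene (array([0.6348834 , 0.10682203, 0.01604817]), np.float64(164.84313725490196))
side (array([0.63665902, 0.10616614, 0.00842144]), np.float64(168.4823529411765))
car (array([ 0.49477695, -0.07476753,  1.5218899 ]), np.float64(236.41176470588235)) [np.int64(2102), np.int64(1845)]
```

View pics/crop1.png

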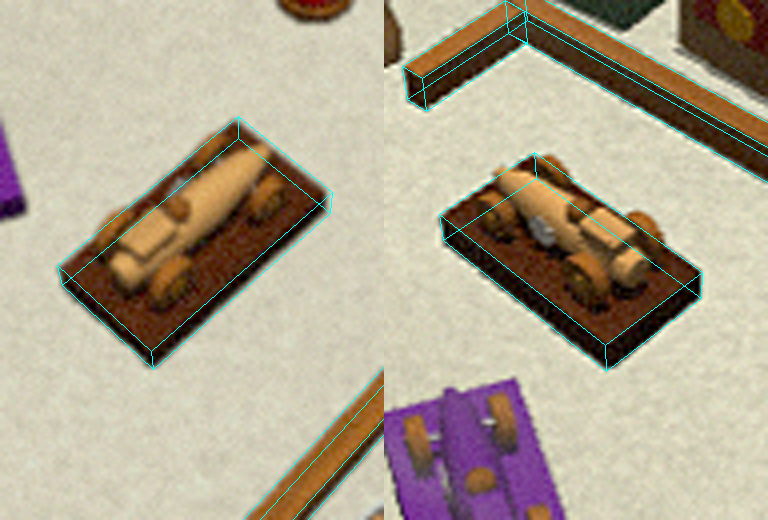

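The crop confirms the natural racing car, nose left. Both the fence and car outlines match the images, with the fence corner at about (0.6355, 0.106), yaw 0.0135, and the car at (0.495, -0.075), yaw 1.52. I align the tool with the fence first, so tool x is fence y and tool y is fence x, then travel high.

Emit:
jog_arm(
  jaw=[0,0,0,0,0],
  linear=[
    [0,0,0],
    [0,0,0],
    [-0.025,0.0325,0],
    [-0.025,0.0325,0],
    [-0.025,0.0325,0],
  ],
  yaw=[-0.132,-0.132,0,0,0],
)

```text
clock: 1.5
tcp_pos: [0.2481, 0.5068, 0.2227]
eef_rot: [[-0.014, 1.0, 0.0], [1.0, 0.014, 0.0], [0.0, 0.0, -1.0]]
contact_force: [1.5, -0.0, -0.3]
gripper_width: 0.998
```

Emit:
jog_arm(
  jaw=[0,0,0,0,0],
  linear=[
    [-0.025,0.0325,0],
    [-0.025,0.0325,0],
    [-0.025,0.0325,0],
    [-0.025,0.0325,0],
    [-0.025,0.0325,0],
  ],
  yaw=[0,0,0,0,0],
)

```text
clock: 2.0
tcp_pos: [0.4128, 0.3836, 0.2228]
eef_rot: [[-0.013, 1.0, 0.0], [1.0, 0.013, 0.0], [0.0, 0.0, -1.0]]
contact_force: [0.1, 0.4, -0.7]
gripper_width: 1.004
```

Emit:
jog_arm(
  jaw=[0,0,0,0,0],
  linear=[
    [-0.044,0,0],
    [-0.044,0,0],
    [-0.044,0,0],
    [-0.044,0,0],
    [-0.044,0,0],
  ],
  yaw=[0,0,0,0,0],
)

```text
clock: 2.5
tcp_pos: [0.4143, 0.1631, 0.2228]
eef_rot: [[-0.014, 1.0, 0.001], [1.0, 0.014, -0.0], [-0.0, 0.001, -1.0]]
contact_force: [1.0, -1.6, -0.7]
gripper_width: 1.0
```

Emit:
jog_arm(
  jaw=[0,0,0,0,0],
  linear=[
    [-0.044,0,0],
    [-0.044,0,0],
    [-0.044,0,0],
    [-0.044,0,0],
    [-0.044,0,0],
  ],
  yaw=[0,0,0,0,0],
)

```text
clock: 3.0
tcp_pos: [0.4172, -0.0571, 0.223]
eef_rot: [[-0.013, 1.0, 0.001], [1.0, 0.013, -0.0], [-0.0, 0.001, -1.0]]
contact_force: [0.7, -0.8, -0.6]
gripper_width: 0.998
```

Emit:
jog_arm(
  jaw=[0,0],
  linear=[
    [0,0,0],
    [0,0,0],
  ],
  yaw=[0,0],
)

```text
clock: 3.2
tcp_pos: [0.4173, -0.056, 0.2228]
eef_rot: [[-0.01, 1.0, 0.0], [1.0, 0.01, 0.0], [0.0, 0.0, -1.0]]
contact_force: [0.3, 0.3, 0.2]
gripper_width: 1.004
```

Emit:
jog_arm(
  jaw=[0,0,0,0,0],
  linear=[
    [-0.01,0,0.045],
    [0,0,0.045],
    [0,0,0.045],
    [0,0,0.045],
    [0,0,0.03],
  ],
  yaw=[0,0,0,0,0],
)

```text
clock: 3.7
tcp_pos: [0.4163, -0.0631, 0.0105]
eef_rot: [[-0.015, 1.0, -0.002], [1.0, 0.015, 0.001], [0.001, -0.002, -1.0]]
contact_force: [0.0, 1.2, -0.2]
gripper_width: 1.002
```

```bash
python3 - <<'E'
from fit import *
for c in("side","wrist"):
    im=viewer.snapshot(c)
    if c=="side":a=im
save("down",np.hstack([a,im]),.78)
s=manip.get_state();print(s["clock"],s["tcp_pos"],s["contact_force"])
E
```

```text
3.8 [ 0.41455437 -0.06278508  0.0098406 ] [ 0.02444845 -0.12954083  0.36758116]
```

View pics/down.png

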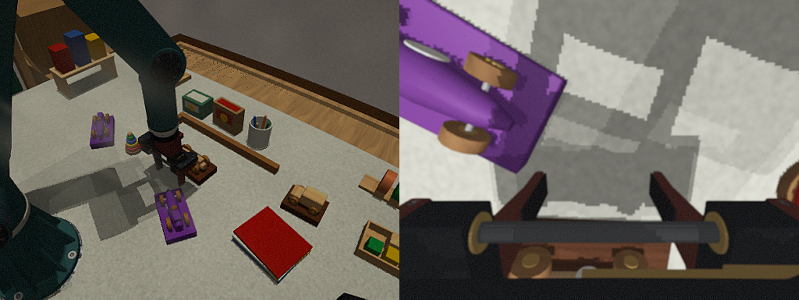

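Emit:
jog_arm(
  jaw=[0,0,0,0,0],
  linear=[
    [0,0.015,0.003],
    [0,0.01,0],
    [0,0.01,0],
    [0,0.01,0],
    [0,0.01,0],
  ],
  yaw=[0,0,0,0,0],
)

```text
clock: 4.3
tcp_pos: [0.4711, -0.0638, 0.0105]
eef_rot: [[-0.014, 1.0, -0.003], [1.0, 0.014, 0.001], [0.001, -0.003, -1.0]]
contact_force: [-6.5, -0.1, 5.0]
gripper_width: 0.997
```

Emit:
jog_arm(
  jaw=[0,0,0,0,0],
  linear=[
    [0,0.01,0],
    [0,0.01,0],
    [0,0.01,0],
    [0,0.01,0],
    [0,0.01,0],
  ],
  yaw=[0,0,0,0,0],
)

```text
clock: 4.8
tcp_pos: [0.5225, -0.0637, 0.0103]
eef_rot: [[-0.013, 1.0, -0.001], [1.0, 0.013, 0.0], [0.0, -0.001, -1.0]]
contact_force: [-5.7, -0.2, 5.3]
gripper_width: 0.997
```

Emit:
jog_arm(
  jaw=[0,0],
  linear=[
    [0,0.01,0],
    [0,0.005,0],
  ],
  yaw=[0,0],
)

```text
clock: 5.0
tcp_pos: [0.5388, -0.0638, 0.0101]
eef_rot: [[-0.013, 1.0, 0.001], [1.0, 0.013, -0.0], [-0.0, 0.001, -1.0]]
contact_force: [-4.7, -0.5, 4.9]
gripper_width: 1.002
```

```bash
cat > look.py <<'E'
from fit import *
import sys
F=[.6355,.1057,.0135]
near=[float(v) for v in sys.argv[1:3]]
ms=[];cm=[];ims=[]
for c in("scene","side"):
    im=viewer.snapshot(c);m=viewer.camera_model(c)
    cs=[d for d in nets.cut_out(c,"car") if np.linalg.norm(at_z(m,d["uv"],.02)[0,:2]-near)<.07]
    print(c,[(round(d["p"],2),d["pixels"].sum()) for d in cs])
    ims.append((m,im))
    if cs: ms.append(m);cm.append(cs[0]["pixels"])
k,r=fit(ms,cm,CAR,near+[1.57]);print("car",np.round(k,4),r)
c,s=np.cos(F[2]),np.sin(F[2])
for x in(.075,-.075):
    p=np.array([k[0]+x*np.cos(k[2])-F[0],k[1]+x*np.sin(k[2])-F[1]]);print("nose" if x>0 else "tail",np.round([c*p[0]+s*p[1],-s*p[0]+c*p[1]],4))
out=[]
for m,im in ims:
    ctr=proj(m,[near+[.02]])[0].astype(int);x0,y0=ctr-[48,55];x0=max(x0,0);y0=max(y0,0)
    im=cv2.convertScaleAbs(cv2.resize(im[y0:y0+110,x0:x0+96],None,fx=4,fy=4,interpolation=cv2.INTER_CUBIC),alpha=1.7)
    for P,qq in[(p,F) for p in FENCE]+[(CAR[0],k)]*(len(sys.argv)>4):
        uv=np.round((proj(m,T(P,qq))-[x0,y0]+.5)*4).astype(int)
        for i in range(8):
            for b in(1,2,4):
                if not i&b: cv2.line(im,tuple(map(int,uv[i])),tuple(map(int,uv[i|b])),(0,255,255),1)
    out.append(im)
save(sys.argv[3],np.hstack(out),1)
st=manip.get_state();print(st["clock"],st["tcp_pos"],st["contact_force"])
E
python3 look.py .58 -.075 push1
```

```text
scene [(0.55, np.int64(2275))]
side [(0.9, np.int64(909))]
car [ 0.5903 -0.0742  1.5794] 869.6039215686274
nose [-0.0472 -0.1043]
tail [-0.048  -0.2543]
5.2 [ 0.53874627 -0.0639585   0.00994029] [-0.08926172  0.96247435  0.43281747]
```

Emit:
jog_arm(
  jaw=[0,0],
  linear=[
    [0,0.004,-0.002],
    [0,0.002,0],
  ],
  yaw=[0,0],
)

```text
clock: 5.4
tcp_pos: [0.5431, -0.0636, 0.0118]
eef_rot: [[-0.013, 1.0, -0.001], [1.0, 0.013, 0.0], [0.0, -0.001, -1.0]]
contact_force: [-4.8, -2.1, 4.2]
gripper_width: 1.001
```

Emit:
jog_arm(
  jaw=[0,0],
  linear=[
    [0,0.002,0],
    [0,0.002,0],
  ],
  yaw=[0,0],
)

```text
clock: 5.6
tcp_pos: [0.5453, -0.0634, 0.0116]
eef_rot: [[-0.013, 1.0, -0.004], [1.0, 0.013, 0.0], [0.0, -0.004, -1.0]]
contact_force: [-5.7, -0.4, 6.1]
gripper_width: 1.0
```

Emit:
jog_arm(
  jaw=[0,0],
  linear=[
    [0,0.001,0],
    [0,0.001,0],
  ],
  yaw=[0,0],
)

```text
clock: 5.8
tcp_pos: [0.5458, -0.0633, 0.0114]
eef_rot: [[-0.014, 1.0, -0.007], [1.0, 0.014, 0.001], [0.001, -0.007, -1.0]]
contact_force: [-10.2, -1.0, 8.3]
gripper_width: 0.999
```

Emit:
jog_arm(
  jaw=[0,0,0,0,0],
  linear=[
    [0,0.001,0],
    [0,-0.015,0],
    [0,-0.018,0],
    [0,0,-0.045],
    [0,0,-0.045],
  ],
  yaw=[0,0,0,0,0],
)

```text
clock: 6.3
tcp_pos: [0.5161, -0.0638, 0.1016]
eef_rot: [[-0.013, 1.0, -0.003], [1.0, 0.013, 0.001], [0.001, -0.003, -1.0]]
contact_force: [2.0, -0.3, 0.2]
gripper_width: 1.002
```

Emit:
jog_arm(
  jaw=[1,1,1,1,1],
  linear=[
    [-0.02,0,-0.04],
    [-0.045,0,0],
    [-0.045,0,0],
    [-0.012,0.04,0],
    [0,0.0435,0],
  ],
  yaw=[0,0,0,0,0],
)

```text
clock: 6.8
tcp_pos: [0.6033, -0.1883, 0.1424]
eef_rot: [[-0.009, 1.0, 0.002], [1.0, 0.009, -0.001], [-0.001, 0.002, -1.0]]
contact_force: [0.3, -0.4, -0.0]
gripper_width: 0.583
```

```bash
python3 look.py .597 -.075 push2 1
```

```text
scene [(0.73, np.int64(1901))]
side [(0.93, np.int64(1749))]
car [ 0.5979 -0.0716  1.5963] 573.5529411764705
nose [-0.0409 -0.1018]
tail [-0.0391 -0.2518]
7.0 [ 0.60319762 -0.18497358  0.14137782] [-0.59694614  0.92485547  0.02645079]
```

View pics/push2.png

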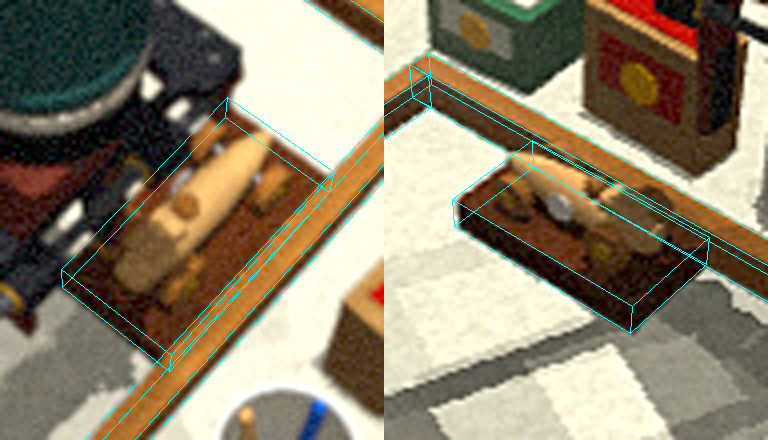

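Emit:
jog_arm(
  jaw=[1,1,1,1,1],
  linear=[
    [0,-0.004,0],
    [-0.003,0,0.03],
    [0,0,0.035],
    [0,0,0.035],
    [0,0,0.03],
  ],
  yaw=[0,0,0,0,0],
)

```text
clock: 7.5
tcp_pos: [0.5964, -0.1873, 0.0106]
eef_rot: [[-0.013, 1.0, -0.002], [1.0, 0.013, 0.0], [0.0, -0.001, -1.0]]
contact_force: [-0.6, 0.3, -0.9]
gripper_width: 0.006
```

Emit:
jog_arm(
  jaw=[1,1,1,1,1],
  linear=[
    [0,0,0],
    [0.01,0,0],
    [0.01,0,0],
    [0.01,0,0],
    [0.01,0,0],
  ],
  yaw=[0,0,0,0,0],
)

```text
clock: 8.0
tcp_pos: [0.5993, -0.1483, 0.0137]
eef_rot: [[-0.015, 1.0, 0.003], [1.0, 0.015, -0.003], [-0.003, 0.003, -1.0]]
contact_force: [-1.2, -7.1, 4.4]
gripper_width: 0.006
```

Emit:
jog_arm(
  jaw=[1,1,1,1,1],
  linear=[
    [0.01,0,0],
    [0.01,0,0],
    [0.01,0,0],
    [0.01,0,0],
    [0.01,0,0],
  ],
  yaw=[0,0,0,0,0],
)

```text
clock: 8.5
tcp_pos: [0.5985, -0.0991, 0.0136]
eef_rot: [[-0.015, 1.0, 0.003], [1.0, 0.015, -0.004], [-0.004, 0.003, -1.0]]
contact_force: [-2.3, -8.4, 5.8]
gripper_width: 0.005
```

Emit:
jog_arm(
  jaw=[1,1,1],
  linear=[
    [0.01,0,0],
    [0.01,0,0],
    [0.005,0,0],
  ],
  yaw=[0,0,0],
)

```text
clock: 8.8
tcp_pos: [0.5982, -0.0736, 0.0136]
eef_rot: [[-0.015, 1.0, 0.003], [1.0, 0.015, -0.003], [-0.003, 0.003, -1.0]]
contact_force: [-2.0, -8.7, 5.8]
gripper_width: 0.005
```

```bash
python3 look.py .597 .015 push3 1
```

```text
scene [(0.58, np.int64(733))]
side [(0.96, np.int64(1197))]
car [0.5966 0.0123 1.6067] 1662.3058823529411
nose [-0.0418 -0.0179]
tail [-0.0385 -0.1678]
9.0 [ 0.59817931 -0.07291007  0.01305504] [ 0.90046319 -3.40658705  2.16365816]
```

View pics/push3.png

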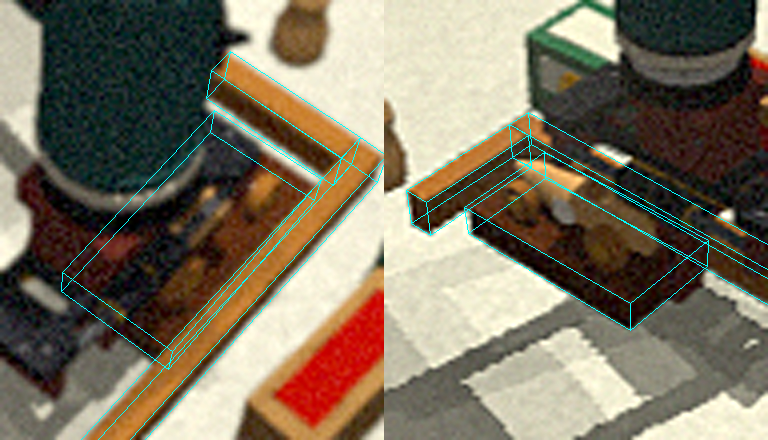

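The base is still flush with the rail, and the nose gap to the stop is about 15 mm. I continue gently until the force rises.

Emit:
jog_arm(
  jaw=[1,1,1,1],
  linear=[
    [0.006,0,0],
    [0.004,0,0],
    [0.002,0,0],
    [0.002,0,0],
  ],
  yaw=[0,0,0,0],
)

```text
clock: 9.4
tcp_pos: [0.598, -0.0604, 0.013]
eef_rot: [[-0.014, 1.0, 0.002], [1.0, 0.014, -0.003], [-0.003, 0.002, -1.0]]
contact_force: [-1.0, -8.3, 7.7]
gripper_width: 0.004
```

Emit:
jog_arm(
  jaw=[1,1],
  linear=[
    [0.001,0,0],
    [0.001,0,0],
  ],
  yaw=[0,0],
)

```text
clock: 9.6
tcp_pos: [0.598, -0.0584, 0.013]
eef_rot: [[-0.014, 1.0, 0.002], [1.0, 0.014, -0.003], [-0.003, 0.002, -1.0]]
contact_force: [-2.3, -8.4, 6.9]
gripper_width: 0.001
```

Emit:
jog_arm(
  jaw=[1,1],
  linear=[
    [0.001,0,0],
    [0.001,0,0],
  ],
  yaw=[0,0],
)

```text
clock: 9.8
tcp_pos: [0.598, -0.0565, 0.013]
eef_rot: [[-0.014, 1.0, 0.002], [1.0, 0.014, -0.003], [-0.003, 0.002, -1.0]]
contact_force: [-2.0, -8.6, 7.3]
gripper_width: 0.002
```

Emit:
jog_arm(
  jaw=[1,1],
  linear=[
    [0.001,0,0],
    [0.001,0,0],
  ],
  yaw=[0,0],
)

```text
clock: 10.0
tcp_pos: [0.5979, -0.0545, 0.013]
eef_rot: [[-0.014, 1.0, 0.002], [1.0, 0.014, -0.003], [-0.003, 0.002, -1.0]]
contact_force: [-0.5, -9.0, 7.7]
gripper_width: 0.006
```

Emit:
jog_arm(
  jaw=[1,1],
  linear=[
    [0.001,0,0],
    [0.001,0,0],
  ],
  yaw=[0,0],
)

```text
clock: 10.2
tcp_pos: [0.5979, -0.053, 0.013]
eef_rot: [[-0.014, 1.0, 0.002], [1.0, 0.014, -0.004], [-0.004, 0.002, -1.0]]
contact_force: [-2.0, -13.3, 7.3]
gripper_width: 0.001
```

Emit:
jog_arm(
  jaw=[1,1],
  linear=[
    [0.001,0,0],
    [0,0,0],
  ],
  yaw=[0,0],
)

```text
clock: 10.4
tcp_pos: [0.5979, -0.053, 0.013]
eef_rot: [[-0.015, 1.0, 0.002], [1.0, 0.015, -0.005], [-0.005, 0.002, -1.0]]
contact_force: [-2.5, -14.7, 7.2]
gripper_width: 0.002
```

Emit:
jog_arm(
  jaw=[1,1],
  linear=[
    [0.001,0,0],
    [0,0,0],
  ],
  yaw=[0,0],
)

```text
clock: 10.6
tcp_pos: [0.598, -0.0529, 0.013]
eef_rot: [[-0.015, 1.0, 0.002], [1.0, 0.015, -0.006], [-0.006, 0.002, -1.0]]
contact_force: [-2.5, -18.0, 6.9]
gripper_width: 0.008
```

The stop has been reached: the TCP no longer advances and the force climbs to 18 N. I retreat, and then seat the long side once more with two fingers.

Emit:
jog_arm(
  jaw=[1,1,1,1,1],
  linear=[
    [-0.015,0,0],
    [-0.02,0,0],
    [0,0,-0.045],
    [0,0,-0.045],
    [0,0,-0.04],
  ],
  yaw=[0,0,0,0,0],
)

```text
clock: 11.1
tcp_pos: [0.5969, -0.0835, 0.1431]
eef_rot: [[-0.013, 1.0, -0.001], [1.0, 0.013, 0.001], [0.001, -0.0, -1.0]]
contact_force: [0.9, 0.3, 0.4]
gripper_width: 0.009
```

Emit:
jog_arm(
  jaw=[0,0,0,0,0],
  linear=[
    [0,-0.043,0],
    [0,-0.043,0],
    [0.04,0,0],
    [0.04,0,0],
    [0.035,0,0],
  ],
  yaw=[0,0,0,0,0],
)

```text
clock: 11.6
tcp_pos: [0.5088, 0.0316, 0.1418]
eef_rot: [[-0.012, 1.0, -0.0], [1.0, 0.012, 0.001], [0.001, -0.0, -1.0]]
contact_force: [1.0, 0.0, -1.2]
gripper_width: 0.422
```

Emit:
jog_arm(
  jaw=[0,0,0,0,0],
  linear=[
    [0,0,0],
    [0,0,0.035],
    [0,0,0.035],
    [0,0,0.035],
    [0,0,0.025],
  ],
  yaw=[0,0,0,0,0],
)

```text
clock: 12.1
tcp_pos: [0.5087, 0.0296, 0.0098]
eef_rot: [[-0.013, 1.0, -0.002], [1.0, 0.013, 0.0], [0.0, -0.002, -1.0]]
contact_force: [-0.4, -0.7, -0.3]
gripper_width: 0.878
```

Emit:
jog_arm(
  jaw=[0,0,0,0],
  linear=[
    [0,0.01,0],
    [0,0.01,0],
    [0,0.006,0],
    [0,0.003,0],
  ],
  yaw=[0,0,0,0],
)

```text
clock: 12.5
tcp_pos: [0.5416, 0.03, 0.0133]
eef_rot: [[-0.013, 1.0, 0.004], [1.0, 0.013, -0.0], [-0.0, 0.004, -1.0]]
contact_force: [0.4, 0.4, -0.7]
gripper_width: 1.0
```

Emit:
jog_arm(
  jaw=[0,0,0],
  linear=[
    [0,0.002,0],
    [0,0.001,0],
    [0,0.001,0],
  ],
  yaw=[0,0,0],
)

```text
clock: 12.8
tcp_pos: [0.5426, 0.0304, 0.012]
eef_rot: [[-0.013, 1.0, 0.0], [1.0, 0.013, -0.0], [-0.0, 0.0, -1.0]]
contact_force: [0.3, -0.1, -0.1]
gripper_width: 0.998
```

Emit:
jog_arm(
  jaw=[0,0,0],
  linear=[
    [0,0.001,0],
    [0,0.001,0],
    [0,0,0],
  ],
  yaw=[0,0,0],
)

```text
clock: 13.1
tcp_pos: [0.5444, 0.0304, 0.0116]
eef_rot: [[-0.013, 1.0, -0.001], [1.0, 0.013, -0.0], [-0.0, -0.001, -1.0]]
contact_force: [-0.9, -0.2, 1.2]
gripper_width: 0.996
```

Emit:
jog_arm(
  jaw=[0,0,0],
  linear=[
    [0,0.001,0],
    [0,0.001,0],
    [0,0,0],
  ],
  yaw=[0,0,0],
)

```text
clock: 13.4
tcp_pos: [0.5444, 0.0305, 0.0114]
eef_rot: [[-0.014, 1.0, -0.004], [1.0, 0.014, -0.0], [0.0, -0.004, -1.0]]
contact_force: [-5.3, -0.1, 4.4]
gripper_width: 0.996
```

Emit:
jog_arm(
  jaw=[0,0,0],
  linear=[
    [0,0.001,0],
    [0,0.001,0],
    [0,0,0],
  ],
  yaw=[0,0,0],
)

```text
clock: 13.7
tcp_pos: [0.5445, 0.0305, 0.0112]
eef_rot: [[-0.014, 1.0, -0.008], [1.0, 0.014, -0.0], [0.0, -0.008, -1.0]]
contact_force: [-9.1, -1.8, 7.8]
gripper_width: 0.995
```

The TCP stalls at x = 0.5445 as the force rises, so the car is against the rail. I retreat well clear and check.

Emit:
jog_arm(
  jaw=[0,0,0,0,0],
  linear=[
    [0,-0.01,0],
    [0,-0.025,0],
    [0,0,-0.045],
    [0,0,-0.045],
    [0,0,-0.045],
  ],
  yaw=[0,0,0,0,0],
)

```text
clock: 14.2
tcp_pos: [0.5136, 0.03, 0.148]
eef_rot: [[-0.013, 1.0, 0.001], [1.0, 0.013, 0.0], [0.0, 0.001, -1.0]]
contact_force: [0.7, -1.1, -0.5]
gripper_width: 1.002
```

Emit:
jog_arm(
  jaw=[0,0,0,0,0],
  linear=[
    [0,-0.02,-0.03],
    [0.045,-0.01,-0.01],
    [0.045,0,0],
    [0.045,0,0],
    [0.045,0,0],
  ],
  yaw=[0,0,0,0,0],
)

```text
clock: 14.7
tcp_pos: [0.4817, 0.2113, 0.1872]
eef_rot: [[-0.012, 1.0, 0.003], [1.0, 0.012, 0.001], [0.001, 0.003, -1.0]]
contact_force: [0.9, -0.2, -0.4]
gripper_width: 0.998
```

Emit:
jog_arm(
  jaw=[0,0,0,0,0],
  linear=[
    [0.045,0,0],
    [0.045,0,0],
    [0.045,0,0],
    [0.04,0,0],
    [0,0,0],
  ],
  yaw=[0,0,0,0,0],
)

```text
clock: 15.2
tcp_pos: [0.4793, 0.3897, 0.1867]
eef_rot: [[-0.017, 1.0, 0.002], [1.0, 0.017, 0.003], [0.003, 0.002, -1.0]]
contact_force: [-1.3, -0.5, -0.4]
gripper_width: 0.999
```

```bash
python3 look.py .597 .03 fin 1; python3 - <<'E'
from h import *
for c in("scene","side"):
    viewer.snapshot(c);m=viewer.camera_model(c)
    for n in("van","doll","stacker","books"):
        for d in nets.cut_out(c,n)[:1]:print(c,n,np.round(d["uv"]),np.round(at_z(m,d["uv"],.02),3))
E
```

```text
scene [(0.94, np.int64(1902))]
side [(0.97, np.int64(1418))]
car [0.5958 0.0318 1.5836] 356.1490196078431
nose [-0.0406  0.0017]
tail [-0.0407 -0.1483]
15.4 [0.47888016 0.38346032 0.18639921] [ 0.16332117 -0.03423222  0.35747857]
scene van [161. 328.] [[ 0.593 -0.423  0.02 ]]
scene doll [330. 137.] [[0.555 0.188 0.02 ]]
scene stacker [272. 123.] [[0.412 0.125 0.02 ]]
scene books [115. 270.] [[ 0.428 -0.411  0.02 ]]
side van [390. 259.] [[ 0.592 -0.416  0.02 ]]
side doll [194. 154.] [[0.55  0.185 0.02 ]]
side stacker [171. 185.] [[0.423 0.127 0.02 ]]
side books [345. 314.] [[ 0.422 -0.413  0.02 ]]
```

View pics/fin.png

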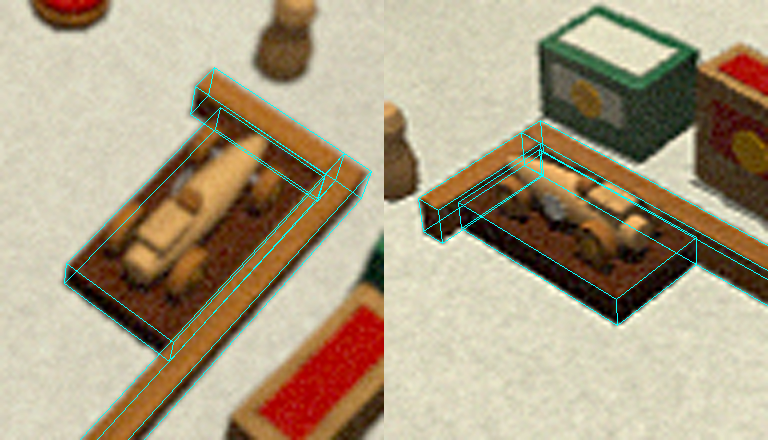

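The car base sits in the corner with no gap visible at the rail or the stop, and the bystanders are where they were. I hand the job in.

```bash
python3 -c "
from station import job_done
print(job_done())"
```

```text
the job is handed in; nothing more can be done
None
```

The racing car is in the corner of the fence, its long side flush with the rail and its nose end against the stop. I handed the job in at about 15.5 s; no verdict is reported.

- **What I did:** I pushed the car to the rail with two open fingers on its long side. I then slid it along the rail from the tail with shut fingers until it met the stop, where the push force rose from about 8 N to 18 N and the arm stopped advancing. A last two-finger push pressed it against the rail again, and I moved the arm clear.
- **Car position:** The final two-camera fit puts `car_nose` at (-0.041, +0.002) and `car_tail` at (-0.041, -0.148) in the fence frame. Both are inside the limits, and the last picture shows no gap at either face. The +0.002 m at the nose reads slightly inside the stop; that is within the 2 mm calibration.
- **Bystanders:** The van, doll, stacker and books measure within about 8 mm of where they started, which is the scatter of the detector. I checked the tin and puzzle box only by eye. The mug is outside the last crop, but the arm never went near it.
- **Unexplained:** The arm read about 5 to 8 N of upward force while pushing. It vanished when the arm rested, and the car stayed flat in every fit.

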